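# Clamp a battery cell in its test fixture

### The job

Take the single steel battery cell from its little black rest and lay it lengthwise, centred, in the two V-supports of the clamping fixture. Then fit the clamp plate over it by its handle: the studs may have been shifted along the fixture, so slide the plate lightly over their tips until you feel both holes drop over, and leave it down flat on the two spacer sleeves. Do not force anything, and leave the rest of the bench as it is.

Things in the scene. Friction and masses are not known exactly. Their poses are not given: they have to be found in the camera images.
- fixture: Clamping fixture, fixed: base 110 (x) x 176 (y) x 10 mm, origin at its underside's centre on the bench, z up. Two grey V-supports, 8 mm thick, at x = +27 and -27, 46 mm wide, top 26 mm high. Between them, across y, a steel crossbar (16 mm wide, top 16 mm high) carries two sleeves with studs. Press nothing on it with over 60 N, nor the plate on the stud ends with over 35 N.
- cell_seat (a point): Centre of the cell (on its axis) when it lies in the fixture's V-supports: above the middle of the fixture, 32.8 mm over its origin. Axes as the fixture's; the cell lies along x.
- seat_level (a point): Point above the middle of the fixture, 44.5 mm over its origin: level of the sleeves' tops (16 mm diameter) at y = +58 and -58 mm. From each rises a stud, 8 mm diameter, 16 mm long, its last 1 mm chamfered to 7 mm. The locked crossbar was shifted along the fixture: both studs stand at the same x, anywhere in -14 to +14 mm from this point, NOT measured.
- clamp_plate: Loose aluminium plate 64 (x) x 150 (y) x 8 mm, 0.25 to 0.4 kg, flat on the bench, handle up; origin at the centre of its underside, z up. Two 11 mm through holes at x = 0, y = +58 and -58. Fits the fixture either way round, y along the fixture's y; its origin is then level with seat_level when fully down, 16 mm higher when resting on the stud tips.
- plate_grip (a point): Centre of the plate's black bow handle bar, 36 mm above the plate's origin: bar along the plate's y, 76 mm long, 14 mm wide (x), 14 mm tall, on two legs at y = +31 and -31 (14 mm square). Grip it across its 14 mm, fingers closing along the plate's x; 21 mm are free between bar and plate.
- cell: Loose cylindrical steel battery cell, 21 mm diameter, 70 mm long, about 70 g, lying along its x on the black rest. Origin: its centre, on the axis; x along the axis. Either end may go either way.
- cell_rest: Fixed black plastic rest under the cell, base 66 (x) x 54 (y) x 4 mm with two V-supports at x = -27 and +27, each 8 mm thick, 46 mm wide, top 17 mm high. Origin: centre of its underside on the bench. The cell lies along its x, axis 23.8 mm above the bench.
- foil_roll: Bystander: upright black roll of coated foil, 112 mm diameter, 85 mm high; origin at the centre of its underside.
- powder_jar: Bystander: amber jar with black cap, 62 mm diameter, 85 mm high; origin at the centre of its underside.
- spatula: Bystander: thin steel laboratory spatula, 170 mm long, flat on the bench near the robot; origin under its middle.
- nut_dish: Bystander: white dish with hexagon nuts, 72 mm diameter, 14 mm high; origin at the centre of its underside.
- caliper: Bystander: digital caliper, 150 mm long, flat on the bench; origin under its slider.
- mortar: Bystander: white mortar with pestle, 90 mm diameter, 100 mm high over the pestle; origin at the centre of its underside.
- wrench: Bystander: steel wrench, 140 mm long, flat on the bench; origin under its middle.
Not all that is in view belongs to the job. Leave any pink or yellow look-alike of the clamp_plate alone.

How it is judged:
On the way:
1. the cell lies in the fixture's two V-supports, let go (x of cell in the frame of fixture between -0.009 and 0.009 m and y of cell in the frame of fixture between -0.003 and 0.003 m and z of cell in the frame of fixture between 0.03 and 0.0355 m and contact force between cell and the fingers below 0.1 N), for 0.2 s.
At the end, for the whole second after the job is handed in: The cell lies in both V-supports (within 10 mm of the middle along x, 3 mm across, 2.5 mm in height, 0.1 rad). The clamp plate is down over both studs, flat on both sleeves (origin 42 to 46.5 mm above the fixture's, tilt under 0.03 rad), let go and at rest (x of cell in the frame of fixture between -0.01 and 0.01 m and y of cell in the frame of fixture between -0.003 and 0.003 m and z of cell in the frame of fixture between 0.03 and 0.0355 m and angle between the x axis of cell and the x axis of fixture, either way round below 0.1 rad and z of clamp_plate in the frame of fixture between 0.042 and 0.0465 m and x of clamp_plate in the frame of fixture between -0.017 and 0.017 m and y of clamp_plate in the frame of fixture between -0.004 and 0.004 m and angle between the y axis of clamp_plate and the y axis of fixture, either way round below 0.06 rad and angle between clamp_plate's own z axis and vertical below 0.03 rad and linear speed of each of clamp_plate, cell below 0.02 m/s); the robot touches nothing.
It fails at once if the clamp plate is pressed or struck against the fixture with more than 60 N (contact force between clamp_plate and fixture above 60 N).
It fails at once if the clamp plate is pressed on the stud ends with more than 35 N while its holes are not yet over the studs (z of clamp_plate in the frame of fixture above 0.057 m and contact force between clamp_plate and fixture above 35 N).
It fails at once if the cell is pressed into the fixture with more than 60 N (contact force between cell and fixture above 60 N).
It fails at once if a bystander is moved by more than 20 mm (distance of any of foil_roll, powder_jar, spatula, nut_dish, caliper, mortar, wrench from where it was at the start of the episode above 0.02 m).
It also fails if it takes over 61 s, if anything falls off the work surface, if the arm or the gripper's body presses on something with over 40 N, if the wrist force passes 120 N, or if a joint passes its speed limit or range.

### The arm

A 6-joint arm with a two-finger parallel gripper is mounted at the origin on the work surface. World frame = base frame: x ahead of the robot, y to its left, z up, the work surface at z = 0. Lengths are in m, angles in rad, forces in N, time in s.
With the tool pointing down it reaches from about 0.275 to 0.825 m from the base axis. Payload 5.2 kg.
Tool frame: the origin (TCP) lies midway between the tips of the shut fingers; the grasp point (between the pads) lies 19 mm behind it; z points along the fingers, y is the line along which they close (so a half turn about z gives the same grasp; the last joint's range is limited). The gripper opens to 93 mm and grips with 3 to 60 N. Pads are 15 mm wide; open, the fingers measure 128 mm over their backs; the gripper's body (75 mm by 188 mm) begins 65 mm behind the grasp point.
Start: joints at [0.954, 0.259, 1.535, -0, 1.348, -0.203], TCP at [0.221, 0.504, 0.219] pointing down, gripper open.
Joint ranges: [-3.14, 3.14], [-0.91, 2.08], [0.19, 2.58], [-1.22, 4.36], [0.22, 2.71], [-3.12, 3.12]. Speed limits (rad/s): [2.57, 2.57, 3.14, 3.14, 3.14, 3.14].

### API

Orientations are given as a rotation vector (axis times angle).
In Python, from plant import manip, kin, telemetry, optics, job gives the robot as it stands. The module is installed in compiled form; this text tells all that it offers. Calls block until the motion is done:
- manip.goto(position, orientation): joint-space move of the TCP to a pose.
- manip.move_l(position, frame=None, vel=0.15): straight line of the TCP; frame=None keeps the orientation; vel is the mean speed in m/s.
- manip.move_joints(angles): joint-space move.
- manip.grip(opening): finger opening in m; the grip force is fixed at half the most; returns when the fingers have stopped.
- manip.hold(seconds).
- kin.solve_ik(position, orientation): joint angles nearest the present ones, or None.
- telemetry.sense(): the state.
- optics.read_camera(name): name is "side" or "top" or "wrist"; returns a dict with "pixels" (480x640x3 uint8, red, green, blue), "K" (3x3 intrinsics, pixels), "k1" (the pictures are not rectified: a ray, as slopes to the right and down, at radius r is drawn at 1 + k1 r^2 times it, then the intrinsics apply), "R" (3x3) and "t" (3): a world point X has camera coordinates R X + t. Camera axes: x right, y down, z forward; pixel columns grow to the right and rows downward; lengths in m; the calibration is good to about 2 mm. A picture is of the moment at which its call begins. There is no depth.
A pose or a line that the arm cannot do raises manip.Unreachable and nothing moves.
- job.hand_in(): hands the job in; it is judged then, once.
The state is a dict: "time": time; "q": joint angles; "joint_vel": joint speeds; "tau": joint torques, N m; "ee_pos": TCP position; "ee_rot": TCP orientation; "force": force on the tool from outside, world axes, zero at the start; "moment": the same for the moment, N m; "gripper_width": finger opening in m; "grasp_force": force on a finger pad.
Only numpy, scipy, OpenCV 4.12 (cv2) and the standard library are available. Lean on these libraries where they do the work, as an engineer would, in place of code of your own. Each camera call takes 0.05 s, during which the arm holds its last target. There are 200 camera calls.

## Working session

There is one attempt and no reset: what is moved stays moved. The work goes in short steps, each a Python script; the robot and the scene stay as the last script left them, time stands still between calls to the robot, and variables do not carry over. Pictures are saved under pics/ and viewed, at most 13 in all, crops included, and the job is handed in when it is done.

```bash
mkdir -p pics; cat > h.py <<'E'
import numpy as np, cv2, pickle
from plant import manip, kin, telemetry, optics, job
def snap(cam,name):
    c=optics.read_camera(cam); cv2.imwrite(f'pics/{name}.png',c['pixels'][:,:,::-1]); pickle.dump(c,open(f'pics/{name}.pkl','wb')); return c
def load(n): return pickle.load(open(f'pics/{n}.pkl','rb'))
def proj(c,X):
    X=np.atleast_2d(X)@c['R'].T+c['t']; s=X[:,:2]/X[:,2:]; s=s*(1+c['k1']*(s**2).sum(1,keepdims=True))
    return s@np.array(c['K'])[:2,:2].T+np.array(c['K'])[:2,2]
def back(c,uv,z):
    K=np.array(c['K']); d=(np.array(uv,float)-K[:2,2])/[K[0,0],K[1,1]]; s=d.copy()
    for _ in range(20): s=d/(1+c['k1']*(s@s))
    r=c['R'].T@np.array([*s,1]); o=-c['R'].T@c['t']; return o+r*(z-o[2])/r[2]
E
python3 - <<'E'
from h import *
for n in('top','side','wrist'):
    c=snap(n,n+'0'); print(n,c['K'][0][0],c['k1'],-c['R'].T@c['t'])
s=telemetry.sense();print(s['time'],s['ee_rot'],s['ee_pos'],s['force'],s['gripper_width'])
E
```

```text
top 436.63249383255265 -0.06771207046611558 [ 0.29828833 -0.02153324  1.21302144]
side 597.7813235658563 0.026621529346137558 [ 0.21669881 -1.0373772   0.8816874 ]
wrist 427.79757092484033 -0.1001885798304363 [0.14693714 0.53629308 0.38423409]
0.15 [-6.45305582e-01 -3.07404586e+00  1.94993888e-03] [0.22090882 0.50326371 0.21803253] [-0.55763333 -0.61874515  0.55349207] 0.09300041966779726
```

View pics/top0.png

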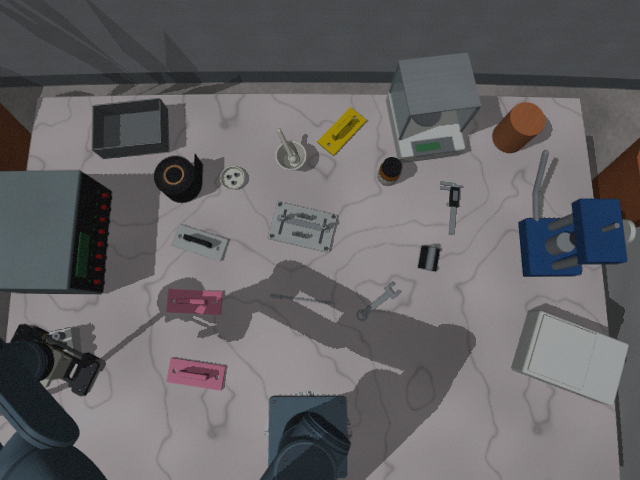

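View pics/side0.png

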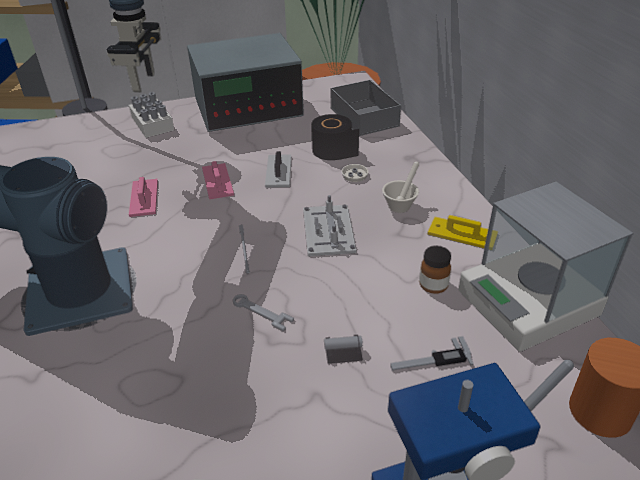

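Top view: fixture at about (303,226), grey clamp plate at (200,242), cell on its rest at (429,257). Pink plates at (195,301) and (197,373) and a yellow one at (342,131) are decoys. Next I'll enlarge these areas.

```bash
python3 - <<'E'
from h import *
im=cv2.imread('pics/top0.png'); sd=cv2.imread('pics/side0.png')
def crop(i,u,v,w,h,f): return cv2.resize(i[v:v+h,u:u+w],None,fx=f,fy=f,interpolation=cv2.INTER_CUBIC)
a=crop(im,262,192,80,60,5); b=crop(im,162,212,80,60,5)
cc=crop(im,405,235,50,38,8); d=crop(sd,295,190,66,50,6)
o=np.zeros((600,800,3),np.uint8)
o[:300,:400]=a;o[:300,400:]=b;o[300:600,:400]=cc[:300];o[300:600,400:796]=d
cv2.imwrite('pics/z.png',o)
E
```

```text
(no output)
```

View pics/z.png

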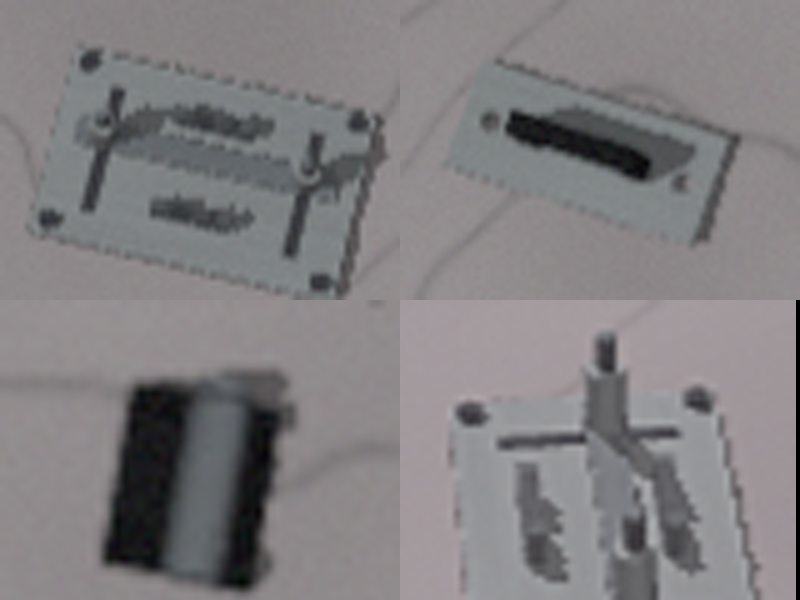

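Crops: fixture base corners (5x crop) at (80,45), (378,118), (342,298), (30,232). Plate corners at (495,62), (738,135), (698,243), (445,165). The cell axis runs from (222,385) to (190,575) in the lower-left crop. Next are rough poses, then wrist views from close by.

```bash
python3 - <<'E'
from h import *
c=load('top0')
def corners(P,off,z):
    Q=np.array([back(c,np.array(p)/5+off,z)[:2] for p in P]); 
    print(Q.round(4).tolist(),'c',Q.mean(0).round(4),'sides',[round(np.linalg.norm(Q[i]-Q[i-1]),4) for i in range(4)])
    y=(Q[0]+Q[3]-Q[1]-Q[2]); print('y axis ang deg',np.degrees(np.arctan2(y[1],y[0])))
corners([(80,45),(378,118),(342,298),(30,232)],[262,192],.01)
corners([(95,62),(338,135),(298,243),(45,165)],[162,212],.008)
e=[back(c,np.array(p)/8+[405,235],.03)[:2] for p in [(222,85),(190,275)]]
print(e,np.linalg.norm(e[0]-e[1]),np.degrees(np.arctan2(*(e[0]-e[1])[::-1])),(e[0]+e[1])/2)
w=load('wrist0'); s=telemetry.sense()
from scipy.spatial.transform import Rotation as Rt
T=Rt.from_rotvec(s['ee_rot']).as_matrix(); print(T.round(3)); print('cam in tool',T.T@(-w['R'].T@w['t']-s['ee_pos']), (w['R']@T).round(3))
E
```

```text
[[0.6364, 0.0859], [0.5936, -0.0837], [0.4903, -0.0626], [0.5278, 0.1122]] c [0.5621 0.0129] sides [np.float64(0.1117), np.float64(0.1749), np.float64(0.1054), np.float64(0.1788)]
y axis ang deg 76.87035041262932
[[0.5687, 0.3609], [0.5265, 0.2205], [0.4653, 0.2407], [0.5094, 0.3859]] c [0.5175 0.302 ] sides [np.float64(0.0644), np.float64(0.1465), np.float64(0.0645), np.float64(0.1517)]
y axis ang deg 73.17852491884274
[array([ 0.50361058, -0.34561745]), array([ 0.43756981, -0.33130714])] 0.06757342888423527 -12.2263450730956 [ 0.47059019 -0.33846229]
[[-0.916  0.402 -0.001]
 [ 0.402  0.916 -0.001]
 [ 0.    -0.001 -1.   ]]
cam in tool [ 0.08105551  0.00027512 -0.16617953] [[ 0.     1.     0.   ]
 [-0.957  0.    -0.29 ]
 [-0.29  -0.     0.957]]
```

```bash
cat >> h.py <<'E'
from scipy.spatial.transform import Rotation as Rt
def rot(deg): return (Rt.from_euler('z',deg,degrees=True)*Rt.from_euler('x',180,degrees=True)).as_rotvec()
def st(): 
    s=telemetry.sense(); print('t %.2f'%s['time'],'pos',np.round(s['ee_pos'],4),'F',np.round(s['force'],1),'w %.4f'%s['gripper_width'],'g %.1f'%s['grasp_force'],flush=True); return s
E
python3 - <<'E'
from h import *
P=dict(plate=(.5175,.302,163.2),fix=(.562,.013,166.9),cell=(.4706,-.3385,167.8))
for k,(x,y,a) in P.items():
    for z in (.17,.03): print(k,z,kin.solve_ik([x,y,z],rot(a)))
for k,(x,y,a) in P.items():
    manip.goto([x,y,.17],rot(a)); manip.hold(.15); snap('wrist','w_'+k); st()
ims=[cv2.imread(f'pics/w_{k}.png') for k in P]
cv2.imwrite('pics/w1.png',np.vstack([np.hstack([cv2.resize(i,(400,300)) for i in ims[:2]]),np.hstack([cv2.resize(ims[2],(400,300)),np.zeros((300,400,3),np.uint8)])]))
E
```

```text
plate 0.17 [ 0.34226313  0.3808162   1.48378517  0.          1.27699128 -0.93531788]
plate 0.03 [ 0.34226313  0.52621364  1.63448878  0.          0.98089023 -0.93531788]
fix 0.17 [-0.17527177  0.31690771  1.57782127  0.          1.24686367 -1.51742996]
fix 0.03 [-0.17527177  0.4729748   1.73111511  0.          0.93750275 -1.51742996]
cell 0.17 [-8.15876512e-01  3.47172259e-01  1.53389520e+00  4.44089210e-16
  1.26052520e+00 -2.17374267e+00]
cell 0.03 [-8.15876512e-01  4.98116076e-01  1.68579314e+00  4.44089210e-16
  9.57683435e-01 -2.17374267e+00]
t 1.71 pos [0.5168 0.3031 0.1704] F [-0.1 -0.3  0.6] w 0.0932 g 0.0
t 3.03 pos [0.562  0.0144 0.17  ] F [ 0.5  0.6 -0.3] w 0.0930 g 0.0
t 4.59 pos [ 0.4713 -0.3374  0.1701] F [ 0.7  0.3 -0.2] w 0.0931 g 0.0
```

View pics/w1.png

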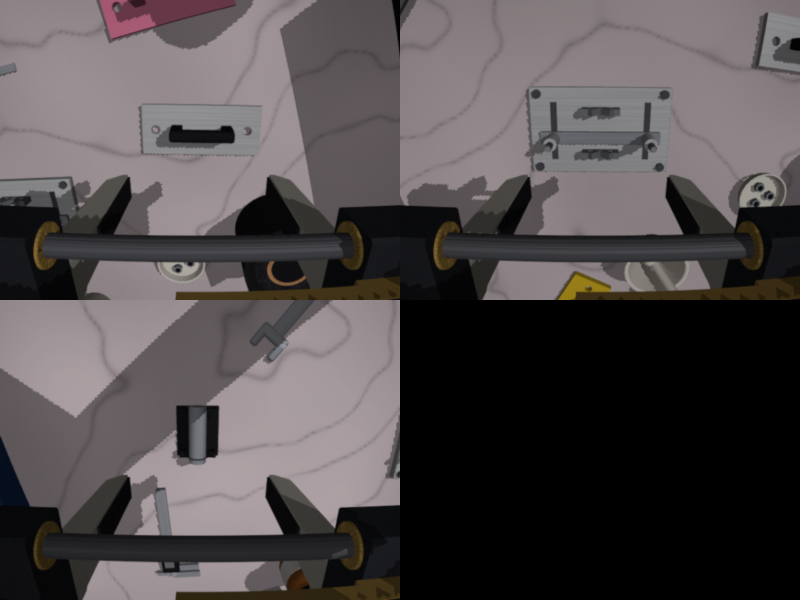

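View pics/w_fix.png

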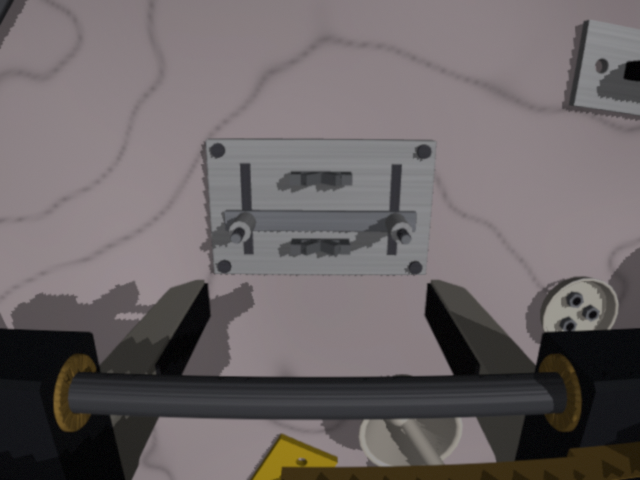

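The wrist views show the plate, fixture and cell each just behind the finger line. In the fixture view, corners are near (207,140), (436,141), (428,275), (214,273) and stud tips near (236,237) and (405,238). Next, enlarged crops for measuring.

```bash
python3 - <<'E'
from h import *
def crop(n,u,v,w,h,f): return cv2.resize(cv2.imread(f'pics/{n}.png')[v:v+h,u:u+w],None,fx=f,fy=f,interpolation=cv2.INTER_CUBIC)
o=np.zeros((600,800,3),np.uint8)
o[:450,:750]=crop('w_fix',195,130,250,150,3)
cv2.imwrite('pics/zf.png',o[:450])
o=np.zeros((600,800,3),np.uint8)
o[:400,:]=0
o[:270,:]=crop('w_plate',220,158,200,68,4)[:270]
o[275:595,:400]=crop('w_cell',265,162,100,80,4)
cv2.imwrite('pics/zp.png',o)
E
```

```text
(no output)
```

View pics/zf.png

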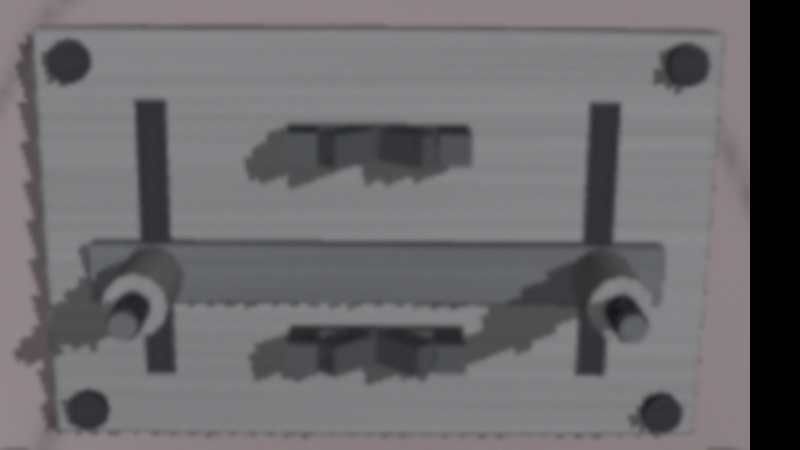

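View pics/zp.png

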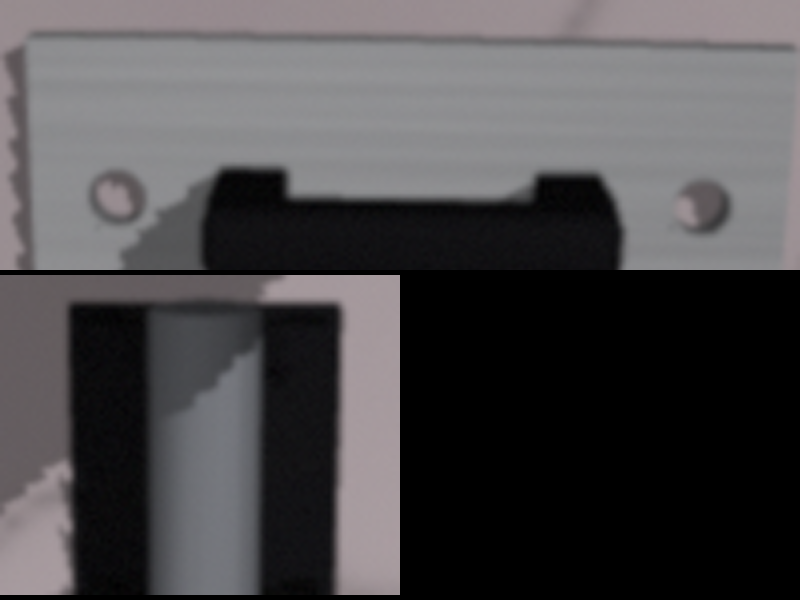

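Crop pixels, fixture: top-face corners (36,30), (720,34), (692,430), (60,430) and stud tips (122,327), (631,326). Plate: holes (117,196), (702,206). Cell: sides at u=150 and 262, and the upper end near v=302.

```bash
python3 - <<'E'
from h import *
c=load('w_fix'); f=lambda p,z:back(c,np.array(p)/3+[195,130],z)[:2]
Q=np.array([f(p,.01) for p in [(36,30),(720,34),(692,430),(60,430)]])
print('fix c',Q.mean(0),'sides',[round(np.linalg.norm(Q[i]-Q[i-1]),4) for i in range(4)])
y=Q[1]+Q[2]-Q[0]-Q[3]; a=np.degrees(np.arctan2(y[1],y[0]))-90; print('yaw',a)
S=np.array([f(p,.0605) for p in [(122,327),(631,326)]]); d=S[1]-S[0]
print('studs',S,np.linalg.norm(d),'yaw',np.degrees(np.arctan2(d[1],d[0]))-90)
R=np.array([[np.cos(np.radians(a)),-np.sin(np.radians(a))],[np.sin(np.radians(a)),np.cos(np.radians(a))]])
print('studs in fix',(S-Q.mean(0))@R, 'mid',S.mean(0))
c=load('w_plate'); f=lambda p,z:back(c,np.array(p)/4+[220,158],z)[:2]
S=np.array([f(p,.008) for p in [(117,196),(702,206)]]); d=S[1]-S[0]
print('plate holes',S,np.linalg.norm(d),'yaw',np.degrees(np.arctan2(d[1],d[0]))-90,'mid',S.mean(0))
E1=np.array([f(p,.008) for p in [(28,35),(795,46)]]);print('plate front edge mid',E1.mean(0),'len',np.linalg.norm(E1[0]-E1[1]))
c=load('w_cell'); f=lambda p,z:back(c,np.array([p[0],p[1]-275])/4+[265,162],z)[:2]
A=(f((150,400),.0238)+f((262,400),.0238))/2; B=(f((148,590),.0238)+f((262,590),.0238))/2
print('cell axis pts',A,B,'width',np.linalg.norm(f((150,400),.0238)-f((262,400),.0238)),'yaw',np.degrees(np.arctan2(*(A-B)[::-1])))
print('near end top',f((205,302),.034),'front corners of rest',f((70,305),.017),f((340,305),.017))
g=cv2.cvtColor(c['pixels'],cv2.COLOR_RGB2GRAY); print('col profile',g[225:275:2,315])
E
```

```text
fix c [0.56334566 0.01755471] sides [np.float64(0.1086), np.float64(0.1727), np.float64(0.1077), np.float64(0.1744)]
yaw -13.127068326162558
studs [[ 0.5578719  -0.04098777]
 [ 0.58354913  0.07154385]] 0.11542393265368006 yaw -12.853570528953384
studs in fix [[ 0.00796494 -0.05825585]
 [ 0.00741398  0.05716677]] mid [0.57071052 0.01527804]
plate holes [[0.50042103 0.25247698]
 [0.53563287 0.36295659]] 0.11595524441190272 yaw -17.678015963785455 mid [0.51802695 0.30771679]
plate front edge mid [0.48745141 0.31721374] len 0.1484468885062164
cell axis pts [ 0.45622414 -0.33407872] [ 0.49256001 -0.34205805] width 0.020840966047270204 yaw 167.6144749350616
near end top [ 0.4367796  -0.33008399] front corners of rest [ 0.43451933 -0.35550074] [ 0.44510013 -0.30602574]
col profile [115 116 116 116 115 115 116 116 116 116 116 116 115 115 109  68  90 115
 116 127 161 163 163 164 164]
```

```bash
python3 - <<'E'
from h import *
manip.grip(.05)
manip.goto([.4710,-.3374,.08],rot(167.6))
manip.move_l([.4710,-.3374,.011],vel=.08); st()
manip.grip(.0); s=st(); manip.hold(.2); st()
manip.move_l([.4710,-.3374,.11],vel=.12); st()
manip.goto([.5633,.0176,.12],rot(167)); manip.hold(.2); st(); snap('wrist','w_held'); snap('top','t_held')
c=load('w_held'); cv2.imwrite('pics/zh.png',c['pixels'][100:400,120:520,::-1])
E
```

```text
t 6.92 pos [ 0.4713 -0.3377  0.0114] F [ 0.   0.7 -0.4] w 0.0502 g 0.0
t 7.51 pos [ 0.4712 -0.3382  0.0113] F [-0.9 -3.3  1.4] w 0.0205 g 30.0
t 7.71 pos [ 0.4712 -0.3382  0.0113] F [-2.1 -3.9  1.2] w 0.0199 g 30.0
t 8.68 pos [ 0.4705 -0.3367  0.1091] F [0.5 0.6 0. ] w 0.0201 g 30.0
t 10.26 pos [0.5634 0.0164 0.1199] F [-0.1  0.2 -0.4] w 0.0202 g 30.0
```

View pics/zh.png

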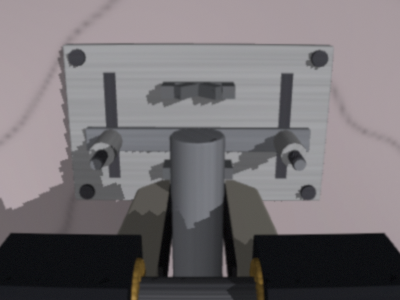

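The cell is held centred between the fingers (axis at crop u≈197) with the fixture behind it. Stud tips are near crop (98,158) and (299,160), and the base's upper edge runs (64,45)–(333,45). I'll recheck the fixture's centre from these.

```bash
python3 - <<'E'
from h import *
c=load('w_held'); g=c['pixels'].astype(int).mean(2)
print('row 150 edges L',g[155,178:200].astype(int),'R',g[155,440:462].astype(int))
f=lambda p,z:back(c,np.array(p)+[120,100],z)[:2]
Q=np.array([f(p,.01) for p in [(64.5,46),(333,46),(324,200),(75,199)]])
print(Q.mean(0),[round(np.linalg.norm(Q[i]-Q[i-1]),4) for i in range(4)])
S=np.array([f(p,.0605) for p in [(97.5,159.5),(299.5,161)]]); print('studs',S,S.mean(0),np.linalg.norm(S[0]-S[1]))
t=load('top0'); print('top: studs', [proj(t,[*p,.0605]).round(1) for p in S])
E
python3 - <<'E'
import cv2
i=cv2.imread('pics/top0.png')[205:245,265:345]; i=cv2.resize(i,None,fx=10,fy=10,interpolation=cv2.INTER_CUBIC); cv2.imwrite('pics/zt.png',i)
E
```

```text
row 150 edges L [143 127 102  91  92 113 137 140 122 101  81  68  64  65  65  63  65  65
  65  65  65  65] R [ 64  63  64  63  64  64  68  96 137 149 150 149 146 149 157 159 159 160
 159 159 159 159]
[0.56371509 0.01813304] [np.float64(0.1083), np.float64(0.1732), np.float64(0.1092), np.float64(0.1787)]
studs [[ 0.55500744 -0.03921137]
 [ 0.58180346  0.07206897]] [0.56840545 0.0164288 ] 0.11446108391852701
top: studs [array([[322.2, 225. ]]), array([[281.2, 215.4]])]
```

View pics/zt.png

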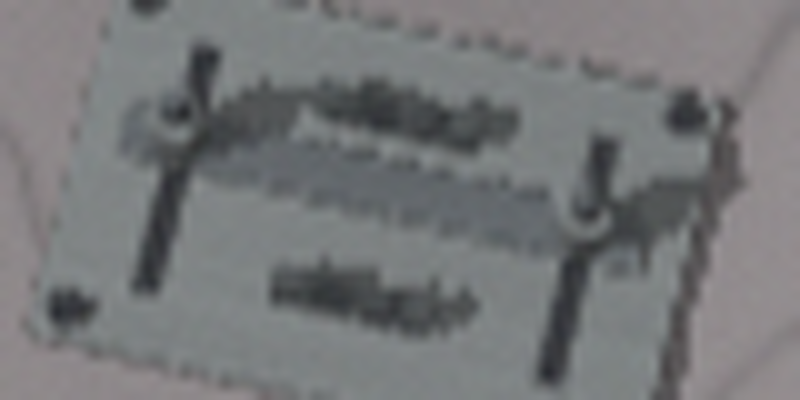

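Top view stud tips are near (283,215.5) and (324.2,225.3), which puts y about 5 mm lower than the wrist estimate. The side camera can decide between them.

```bash
python3 - <<'E'
from h import *
from scipy.optimize import least_squares
t,s,w,w2=load('top0'),load('side0'),load('w_fix'),load('w_held')
o=lambda P,f,off:[np.array(p)/f+off for p in P]
top=o([(180,105),(592,203)],10,[265,205]); w_=o([(122,327),(631,326)],3,[195,130]); wh=o([(97.5,159.5),(299.5,161)],1,[120,100])
side=o([(233,218),(207,38)],6,[295,190])
for i,n in enumerate(('-y','+y')):
    print(n,'top',back(t,top[1-i],.0605)[:2].round(4),'w',back(w,w_[i],.0605)[:2].round(4),'wh',back(w2,wh[i],.0605)[:2].round(4),'side',back(s,side[i],.0605)[:2].round(4))
E
```

```text
-y top [ 0.5542 -0.0446] w [ 0.5579 -0.041 ] wh [ 0.555  -0.0392] side [ 0.5547 -0.0444]
+y top [0.5815 0.0671] w [0.5835 0.0715] wh [0.5818 0.0721] side [0.5825 0.0685]
```

```bash
python3 - <<'E'
from h import *
c=load('w_held'); s=telemetry.sense(); g=c['pixels'].astype(int).mean(2)
T=Rt.from_rotvec(s['ee_rot']).as_matrix()
g2=lambda v:np.abs(np.diff(g[v])) 
for v in (250,270,300): print(v,g[v,280:360].astype(int).tolist())
for d in (.035,.02,0.):
  print([proj(c,s['ee_pos']+T@[d,dy,-.0128]).round(1).tolist() for dy in (-.0105,0,.0105)])
print(s['ee_pos'],T.round(3)[:, :2].tolist())
E
```

```text
250 [111, 114, 113, 114, 112, 109, 108, 110, 111, 95, 68, 58, 63, 68, 70, 74, 77, 79, 83, 86, 89, 93, 94, 97, 99, 101, 103, 106, 107, 109, 110, 112, 112, 113, 114, 116, 118, 119, 120, 119, 119, 119, 119, 120, 121, 123, 123, 123, 122, 121, 122, 123, 123, 121, 119, 115, 112, 109, 108, 108, 107, 102, 97, 91, 95, 106, 112, 111, 111, 112, 112, 112, 114, 116, 117, 117, 116, 115, 114, 113]
270 [91, 90, 92, 95, 95, 96, 96, 96, 93, 86, 70, 60, 61, 69, 71, 74, 76, 80, 83, 86, 90, 93, 95, 98, 99, 102, 104, 105, 108, 110, 111, 112, 112, 114, 115, 116, 119, 119, 119, 119, 118, 118, 120, 121, 122, 123, 123, 123, 121, 122, 123, 123, 122, 120, 118, 115, 110, 108, 108, 108, 104, 100, 93, 86, 86, 94, 95, 95, 96, 95, 95, 96, 95, 94, 93, 93, 92, 92, 94, 95]
300 [84, 84, 84, 84, 85, 83, 79, 61, 32, 15, 18, 35, 54, 66, 69, 74, 77, 80, 83, 86, 88, 93, 96, 97, 100, 102, 105, 107, 108, 111, 112, 113, 114, 115, 115, 116, 118, 120, 121, 122, 120, 120, 120, 122, 123, 123, 123, 123, 122, 121, 122, 122, 121, 119, 116, 111, 109, 107, 106, 104, 100, 93, 76, 49, 23, 15, 26, 50, 72, 81, 85, 85, 85, 84, 84, 85, 84, 84, 84, 84]
[[[289.0, 229.1]], [[317.0, 229.1]], [[345.0, 229.1]]]
[[[289.7, 266.4]], [[317.0, 266.4]], [[344.3, 266.4]]]
[[[290.7, 313.0]], [[317.0, 313.0]], [[343.3, 313.0]]]
[0.56334364 0.0167144  0.11993006] [[-0.974, 0.226], [0.226, 0.974], [0.0, -0.0]]
```

The held cell projects exactly where it should in the wrist picture. So the wrist camera's discrepancy grows with range, and all the cues converge on a fixture centre of about (0.563, 0.0135). I'll lower the cell in small steps and use the lateral force to centre it.

```bash
python3 - <<'E'
from h import *
manip.move_l([.563,.0135,.12],vel=.05)
manip.hold(.1); f0=np.mean([ (telemetry.sense()['force'],manip.hold(.02))[0] for _ in range(5)],axis=0); print('f0',f0.round(2))
manip.move_l([.563,.0135,.031],vel=.08)
z=.031
while z>.0185:
    z-=.001; manip.move_l([.563,.0135,z],vel=.03); manip.hold(.05)
    F=np.mean([ (telemetry.sense()['force'],manip.hold(.01))[0] for _ in range(3)],axis=0)-f0; print(round(z,4),F.round(1))
    if abs(F[2])>4 or np.hypot(*F[:2])>6: break
st()
E
```

```text
f0 [ 0.05  0.13 -0.86]
0.03 [-0.2  0.1 -0. ]
0.029 [-0.1 -0.2  0.4]
0.028 [-0.3 -0.5 -0.2]
0.027 [-0.  -0.3  0.5]
0.026 [ 0.1 -0.2  0.4]
0.025 [-0.   0.1  0.6]
0.024 [ 0.1  0.  -0.1]
0.023 [0.5 0.5 2.2]
0.022 [-0.3  3.3  6.4]
t 14.97 pos [0.5635 0.014  0.0227] F [-0.7  3.5  5. ] w 0.0202 g 30.0
```

The force pushes the cell towards +y, so the V axis lies about 2–3 mm further that way. I'll shift and continue.

```bash
python3 - <<'E'
from h import *
f0=np.array([.05,.13,-.86]); d=np.array([.225,.974])
def F(): return np.mean([ (telemetry.sense()['force'],manip.hold(.01))[0] for _ in range(3)],axis=0)-f0
p=np.array([.563,.0135]); z=.0225
for k in range(25):
    f=F(); fl=f[:2]@d
    if k: print(np.round([*p,z],4),f.round(1),round(fl,1))
    if f[2]>10: break
    if abs(fl)>1.2: p=p+d*np.sign(fl)*.0005
    elif f[2]>6 : break
    else: z-=.0005
    if z<.0185: break
    manip.move_l([*p,z],vel=.02); manip.hold(.03)
st()
E
```

```text
[0.5631 0.014  0.0225] [0.6 1.6 3.9] 1.7
[0.5632 0.0145 0.0225] [0.7 0.8 3. ] 0.9
[0.5632 0.0145 0.022 ] [1.  2.5 5.2] 2.6
[0.5633 0.015  0.022 ] [0.4 1.2 3.1] 1.2
[0.5634 0.0154 0.022 ] [-0.3  0.5  1.4] 0.4
[0.5634 0.0154 0.0215] [-0.4  0.8  1.7] 0.7
[0.5634 0.0154 0.021 ] [-1.3  2.2  4.4] 1.8
[0.5636 0.0159 0.021 ] [-0.2  1.1  2.2] 1.0
[0.5636 0.0159 0.0205] [-0.4  2.8  5.8] 2.6
[0.5637 0.0164 0.0205] [-0.4  0.9  3.2] 0.8
[0.5637 0.0164 0.02  ] [-0.9  0.8  6.1] 0.5
t 18.39 pos [0.5639 0.0164 0.0204] F [-1.   1.5  4.8] w 0.0201 g 30.0
```

```bash
python3 - <<'E'
from h import *
manip.grip(.045); manip.hold(.1); st()
manip.move_l([.5637,.0164,.13],vel=.12); snap('wrist','w_seat')
for a in (72.3,-107.7): print(a,kin.solve_ik([.518,.307,.017],rot(a)),kin.solve_ik([.568,.016,.06],rot(a+4.7)))
c=load('w_seat'); z=cv2.resize(np.ascontiguousarray(c['pixels'][120:320,180:460,::-1]),None,fx=2.5,fy=2.5); cv2.imwrite('pics/zs.png',z)
E
```

```text
t 19.12 pos [0.5637 0.0164 0.02  ] F [ 0.5 -1.1  0.1] w 0.0444 g 0.0
72.3 [ 3.49943160e-01  5.47252212e-01  1.63631579e+00 -4.44089210e-16
  9.58024652e-01  6.58866438e-01] [-1.68088823e-01  4.42604853e-01  1.68974560e+00 -4.44089210e-16
  1.00924220e+00  5.88039801e-02]
-107.7 [ 0.34994316  0.54725221  1.63631579  0.          0.95802465 -2.48272622] [-1.68088823e-01  4.42604853e-01  1.68974560e+00 -8.88178420e-16
  1.00924220e+00 -3.08278867e+00]
```

View pics/zs.png

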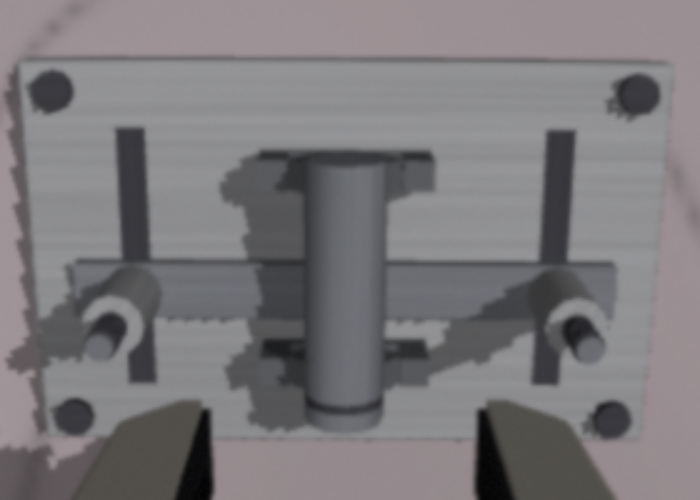

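The cell lies in both V's: near end at crop (345,153), far end around (345,415). Stud tips are at (100,345) and (587,346). I'll compute the cell and stud offsets, then grasp the plate.

```bash
python3 - <<'E'
from h import *
c=load('w_seat'); f=lambda p,z:back(c,np.array(p)/2.5+[180,120],z)[:2]
a=np.radians(-13); R=np.array([[np.cos(a),-np.sin(a)],[np.sin(a),np.cos(a)]])
Q=np.array([f(p,.01) for p in [(20,62),(670,66),(643,438),(45,436)]]); C=Q.mean(0); print('c',C)
for n,p,z in [('cell near',(345,153),.0433),('stud-',(100,345),.0605),('stud+',(587,346),.0605),('slotV near edge',(345,155),.026),('bar near',(345,262),.016),('bar far',(345,318),.016)]: print(n,f(p,z).round(4),((f(p,z)-C)@R).round(4), 'vs p',((f(p,z)-[.5637,.0166])@R).round(4))
manip.grip(.05)
manip.goto([.518,.3065,.12],rot(72.4)); manip.hold(.1)
manip.move_l([.518,.3065,.018],vel=.1); st()
manip.grip(0.); manip.hold(.1); st()
manip.move_l([.518,.3065,.12],vel=.1); manip.hold(.1); st(); snap('wrist','w_pl')
i=load('w_pl')['pixels'][:,:,::-1]; cv2.imwrite('pics/zpl.png',i)
E
```

```text
c [0.56366581 0.01726814]
cell near [0.5287 0.0253] [-0.0359 -0.    ] vs p [-0.0361  0.0006]
stud- [ 0.557  -0.0404] [ 0.0065 -0.0577] vs p [ 0.0063 -0.057 ]
stud+ [0.583  0.0713] [0.0067 0.057 ] vs p [0.0065 0.0577]
slotV near edge [0.5322 0.0246] [-0.0323  0.    ] vs p [-0.0325  0.0007]
bar near [0.5626 0.0176] [-0.0011  0.0001] vs p [-0.0013  0.0007]
bar far [0.5783 0.014 ] [0.015  0.0001] vs p [0.0148 0.0007]
t 23.73 pos [0.5186 0.3067 0.0187] F [-0.8 -0.8 -0.6] w 0.0495 g 0.0
t 24.49 pos [0.518  0.3065 0.0181] F [-0.3 -0.2  1.9] w 0.0136 g 30.0
t 25.76 pos [0.5175 0.3063 0.119 ] F [ 0.3 -0.2 -2.4] w 0.0137 g 30.0
```

View pics/zpl.png

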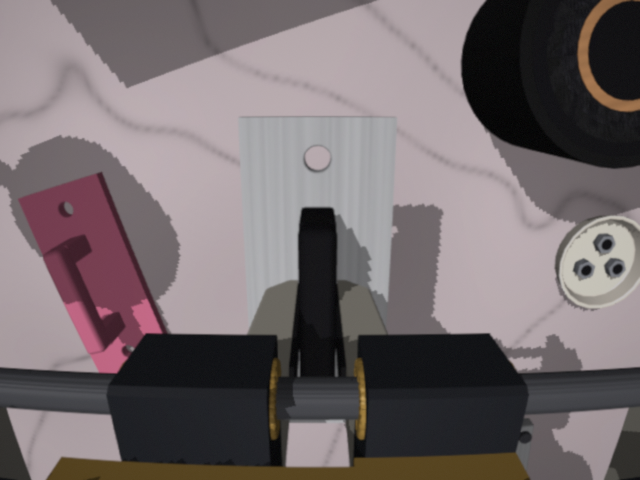

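The plate is held level and straight, with the near hole at (317,158). I'll compute its offset in the tool frame.

```bash
python3 - <<'E'
from h import *
c=load('w_pl'); s=telemetry.sense(); T=Rt.from_rotvec(s['ee_rot']).as_matrix()
for dz in(-.010,):
  for p in [(317,157.5),(240,117),(396,117)]:
    X=back(c,p,.12+dz); print(p,(T.T@(X-[.518,.3065,.12])).round(4))
s=telemetry.sense(); print(s['force'],s['moment'],s['ee_rot'],c['R']@T)
E
```

```text
(317, 157.5) [ 0.0591 -0.0005  0.0099]
(240, 117) [ 0.0754 -0.0313  0.01  ]
(396, 117) [0.0755 0.0311 0.0099]
[-0.64319551 -0.64961612 -1.76613596] [-0.06845462  0.10483068 -0.01251435] [-2.53480990e+00 -1.85513483e+00  2.47680567e-03] [[ 3.98267788e-04  9.99999911e-01  1.36578407e-04]
 [-9.56999766e-01  4.20762026e-04 -2.90088383e-01]
 [-2.90088415e-01 -1.51726448e-05  9.56999849e-01]]
```

```bash
cat > slide.py <<'E'
from h import *
C=np.array([.5637,.0168]); u=np.array([.9744,-.225]); v=np.array([.225,.9744])
def xy(d,e): return C+u*d+v*(e-.0007)
def avg(): return np.mean([ (telemetry.sense(),manip.hold(.01))[0]['force'] for _ in range(3)],axis=0)
E
python3 - <<'E'
from slide import *
import json
d=.0015; e=0.
manip.goto([*xy(d,e),.13],rot(77)); manip.hold(.2); f0=np.mean([avg() for _ in range(3)],axis=0); st()
json.dump(f0.tolist(),open('f0.json','w'))
manip.move_l([*xy(d,e),.082],vel=.08)
z=.082; touched=False
for k in range(90):
    manip.move_l([*xy(d,e),z],vel=.02); f=avg()-f0
    fl=f[:2]@u; fe=f[:2]@v
    if k%3==0 or f[2]>3: print(round(d*1e3,2),round(z*1e3,2),'Fz %.1f fu %.1f fv %.1f'%(f[2],fl,fe),flush=True)
    if f[2]>9: z+=.0005
    elif f[2]<3: z-=.0006
    elif d<.012: d+=.0006
    else: break
    if z<.0725: print('IN'); break
    if telemetry.sense()['time']>42: break
print(d,z); st(); snap('wrist','w_sl')
E
```

```text
t 27.22 pos [0.565  0.0169 0.1299] F [ 0.   0.1 -2.3] w 0.0141 g 30.0
1.5 82.0 Fz -0.1 fu -0.3 fv 0.4
1.5 80.2 Fz 0.3 fu -0.3 fv -0.4
1.5 78.4 Fz 1.8 fu -0.3 fv -0.3
1.5 77.8 Fz 7.7 fu -2.2 fv -0.7
2.1 77.8 Fz 9.9 fu -4.7 fv -0.4
2.1 78.3 Fz 7.7 fu -2.8 fv -0.2
2.7 78.3 Fz 8.6 fu -4.2 fv 0.1
3.3 78.3 Fz 8.4 fu -4.3 fv -0.6
3.9 78.3 Fz 8.2 fu -4.0 fv -0.3
4.5 77.1 Fz 4.4 fu -0.2 fv -1.2
5.1 77.1 Fz 4.5 fu -1.1 fv -1.3
5.7 76.5 Fz -0.4 fu 0.3 fv -0.3
5.7 74.7 Fz -0.3 fu 0.1 fv 0.3
5.7 72.9 Fz -0.5 fu -0.5 fv -0.8
IN
0.005699999999999999 0.07229999999999995
t 34.84 pos [0.5691 0.0148 0.0729] F [-0.2 -0.  -3.1] w 0.0140 g 30.0
```

Both holes dropped over at d ≈ 5.7 mm with no residual force. Next I'll lower gently until the plate meets the sleeves.

```bash
python3 - <<'E'
from slide import *
import json; f0=np.array(json.load(open('f0.json'))); d,e,z=.0059,0.,.0723
while z>.0610:
    z-=.0008 if z>.0645 else .0004
    manip.move_l([*xy(d,e),z],vel=.02); f=avg()-f0; fl,fe=f[:2]@u,f[:2]@v
    if z<.066 or f[2]>2: print(round(d*1e3,2),round(e*1e3,2),round(z*1e3,2),'Fz %.1f fu %.1f fv %.1f'%(f[2],fl,fe),flush=True)
    if abs(fl)>2.5: d+=.0003*np.sign(fl)
    if abs(fe)>2.5: e+=.0003*np.sign(fe)
    if f[2]>5: break
st(); manip.grip(.04); manip.hold(.1); st()
manip.move_l([*xy(d,e),.15],vel=.12); manip.hold(.2); st(); snap('wrist','w_end'); snap('side','s_end')
a=load('w_end')['pixels'][:,:,::-1]; b=load('s_end')['pixels'][170:270,270:400,::-1]
cv2.imwrite('pics/fin.png',np.hstack([cv2.resize(a,(400,300)),cv2.resize(b,(390,300),interpolation=cv2.INTER_CUBIC)]))
E
```

```text
5.9 0.0 65.9 Fz 0.1 fu -0.4 fv -0.1
5.9 0.0 65.1 Fz 0.2 fu -0.3 fv 0.1
5.9 0.0 64.3 Fz -0.2 fu -0.4 fv 0.1
5.9 0.0 63.9 Fz -0.2 fu -0.5 fv -0.2
5.9 0.0 63.5 Fz 0.2 fu -0.4 fv -0.2
5.9 0.0 63.1 Fz -0.2 fu -0.2 fv 0.1
5.9 0.0 62.7 Fz 0.8 fu -0.0 fv -0.1
5.9 0.0 62.3 Fz 2.6 fu -1.0 fv -0.1
5.9 0.0 61.9 Fz 8.3 fu -3.0 fv -0.1
t 39.29 pos [0.5694 0.0148 0.0625] F [-3.7  0.1  6.5] w 0.0140 g 30.0
t 40.04 pos [0.5693 0.0148 0.0619] F [-0.4 -0.5  0.4] w 0.0401 g 0.0
t 41.12 pos [0.5685 0.0149 0.149 ] F [ 0.1 -0.4  0.8] w 0.0402 g 0.0
```

View pics/fin.png

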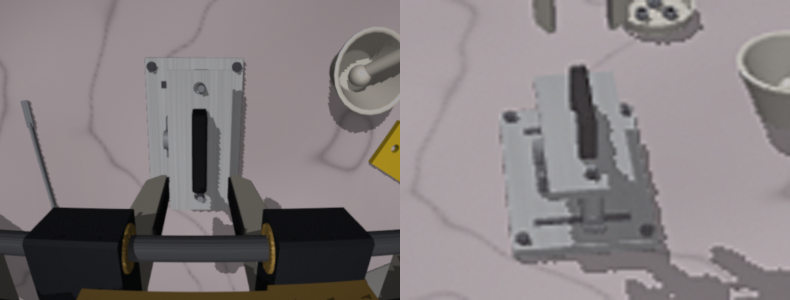

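The plate sits flat with both studs through its holes (wrist view, about (200,88) and (200,195)). The cell end shows under it and the gripper is clear.

```bash
python3 -c "
from h import *
print(job.hand_in())"
```

```text
the job is handed in; nothing more can be done
None
```

I handed the job in at about 41 s of the 61 s limit: the cell lies in both V-supports, the clamp plate is down over both studs and flat on the sleeves, and the gripper is clear; the hand-in gave no pass/fail result.

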